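# Crank a tilting vise shut on a mould insert

### The job

The aluminium mould insert is sitting loose in the tilted vise, ready to be worked on. Fit the crank fully home on the square end of the vise screw and wind it round clockwise until the moving jaw has clamped the insert tight and the screw will turn no further. Leave the crank on the screw, and do not disturb the hammer, the tape roll or the steel block.

Things in the scene. Friction and masses are not known exactly. Their poses are not given: they have to be found in the camera images.
- vise: Green tilting vise bolted to the cart; base 200 x 130 x 16 mm, origin at the centre of its underside, z up. The bed (90 mm wide) is locked so that the screw leans 40 degrees from vertical: its square end points up and back to the robot, along (-0.643, 0, 0.766) in this frame, and the jaws face up and away. The crank's seat lies at (-18, 0, 207) mm; a 66 mm wide bracket begins 10 mm below it.
- screw (a joint): Turn of the vise screw (rad), growing clockwise as seen looking down on the square end from outside; the jaw closes 5 mm a turn. Touches the insert at about 17.6; hard tight at about 18.4. Starts between 1.9 and 8.2 (1.5 to 2.6 turns to go). Friction about 0.2 N m: it stays where it is left.
- screw_seat (a point): Centre of the outer face of the screw's round collar (25 mm across), where the crank's underside comes to rest. z points outward along the screw; x and y are square to the flats of the drive and turn with the screw. From here the 14 mm steel square stands out 26 mm along z, its last 4 mm tapered to 9 mm.
- jaw: Moving jaw of the vise, green with a 6 mm steel plate, 86 mm wide, 40 mm high, 36 mm thick; the screw drives it down the bed. Origin at the foot of its clamping face, on the ways; z points outward along the screw, x out of the ways.
- insert: Loose aluminium mould insert, 60 mm wide, 45 mm between the clamped faces, 34 mm high plus a half-round rib of 16 mm radius, 0.24 kg, lying on the ways against the lower, fixed jaw. Origin mid-width in the corner where ways and fixed jaw meet; z outward along the screw, x out of the ways.
- crank: Steel crank, 0.3 to 0.5 kg, first lying flat, grip up. Origin: centre of the square hole on the flat underside; z to the grip's side, x along the arm. Hub 30 (x) x 28 (y) x 34 mm high, with a 15.6 mm square through hole. Arm 24 mm wide, 12 mm thick, underside flush with the hub's. Fits the square in four ways, z along the screw's z; fully home when its origin is at screw_seat.
- crank_grip (a point): Middle of the crank's grip: a black sleeve 24 mm across that spins freely on its pin, 75 mm along the crank's x from the hole's axis, standing from 15 to 77 mm above the underside (this point: 46 mm). Axes as the crank's.
- hammer: Bystander: hammer with a wooden handle lying on the cart, origin under its middle.
- tape_roll: Bystander: brown roll of tape lying flat, 92 mm across, 48 mm high, origin at the centre of its underside.
- setup_block: Bystander: steel set-up block with holes, 25 x 75 x 50 mm high, origin at the centre of its underside.
Not all that is in view belongs to the job. Leave any orange or pink look-alike of the crank alone.

How it is judged (in metres and radians):
On the way, in this order (a step that is already met when the one before it is completed fails the run):
1. the crank is seated on the square of the screw while the jaw still stands clear of the insert (distance between crank and screw_seat below 0.006 m and angle between the z axis of crank and the z axis of screw_seat, either way round below 0.15 rad and value of joint screw below 12 rad), for 0.2 s.
2. with the crank on the square, the screw is wound until the jaw grips the insert (distance between crank and screw_seat below 0.008 m and contact force between jaw and insert above 20 N), for 0.2 s.
At the end, for the whole second after the job is handed in: The insert is clamped where it lay (within 4 mm), the jaw pressing on it with more than 20 N; the crank sits at rest on the square, its underside within 8 mm of the seat and within 0.15 rad of the screw's axis (all of step 2 and distance of insert from where it was at the start of the episode below 0.004 m and angle between the z axis of crank and the z axis of screw_seat, either way round below 0.15 rad and linear speed of crank below 0.02 m/s); the robot touches nothing.
It fails at once if the hammer is pushed more than 20 mm (distance of hammer from where it was at the start of the episode above 0.02 m).
It fails at once if the tape roll is pushed more than 20 mm (distance of tape_roll from where it was at the start of the episode above 0.02 m).
It fails at once if the steel block is pushed more than 20 mm (distance of setup_block from where it was at the start of the episode above 0.02 m).
It also fails if it takes over 72 s, if anything falls off the work surface, if the arm or the gripper's body presses on something with over 40 N, if the wrist force passes 120 N, or if a joint passes its speed limit or range.

### The arm

A 6-joint arm with a two-finger parallel gripper is mounted at the origin on the work surface. World frame = base frame: x ahead of the robot, y to its left, z up, the work surface at z = 0. Lengths are in mm, angles in degrees, forces in N, time in s.
With the tool pointing down it reaches from about 275 to 875 mm from the base axis. Payload 12.5 kg.
Tool frame: the origin (TCP) lies on the centre line of the jaws, within the pads' length; the fingertips stand 17 mm ahead of it and the grasp point (between the pads) lies 2 mm behind it (robot.nose_length is the distance from the TCP to the fingertips, in mm); z points along the fingers, x is the direction in which the jaws open and shut, and the axes are right-handed (so a half turn about z gives the same grasp; the last joint's range is limited). The gripper opens to 85 mm and grips with 20 to 120 N. Pads are 22 mm wide; open, the fingers measure 114 mm over their backs; the gripper's body (76 mm by 85 mm) begins 54 mm behind the grasp point. The pads swing forward as they close: fully open they stand 13 mm farther back than shut.
Start: joints at [58.522, 20.094, 94.641, -0, 65.266, -4.847], TCP at [246.502, 491.652, 248.29] pointing down, gripper open.
Joint ranges: [-157.81, 157.81], [-45, 120.19], [0.68, 151.7], [-89.99, 269.99], [4.06, 180], [-164.3, 164.3]. Speed limits (degrees/s): [127.2, 127.2, 159.86, 180, 180, 180].

### API

Orientations are given as [roll, pitch, yaw] about the fixed x, y, z axes, in that order (R = Rz(yaw) Ry(pitch) Rx(roll)).
In Python, from rig import robot, effector, inverse_kinematics, optics, ticket, get_time_s, get_qpos, get_dq, get_tau, get_eef_pos, get_tool_rot, get_contact_force, get_moment, get_gripper_width gives the robot as it stands. Calls block until the motion is done:
- robot.goto(position, orientation): joint-space move of the TCP to a pose.
- robot.servo_line(position, rate=150, ori=None): straight line of the TCP; ori=None keeps the orientation; rate is the mean speed in mm/s.
- robot.movej(angles): joint-space move.
- effector.gripper_to(opening, newtons=None): finger opening in mm; newtons is the grip in N (None keeps the last); returns when the fingers have stopped.
- robot.hold(seconds).
- inverse_kinematics(position, orientation): joint angles nearest the present ones, or None.
- optics.capture(name): name is "side" or "top"; returns a dict with "frame" (384x512x3 uint8, red, green, blue), "intrinsics" (3x3 intrinsics, pixels), "world_to_cam" (4x4, takes a point from world to camera coordinates). Camera axes: x right, y down, z forward; pixel columns grow to the right and rows downward; lengths in mm; the calibration is good to about 2 mm. A picture is of the moment at which its call begins. There is no depth.
A pose or a line that the arm cannot do raises robot.IKError and nothing moves.
- ticket.hand_in(): hands the job in, once; it reports no verdict.
Readings, each from a call of its own:
- get_time_s(): time.
- get_qpos(): joint angles.
- get_dq(): joint speeds.
- get_tau(): joint torques, N m.
- get_eef_pos(): TCP position.
- get_tool_rot(): TCP orientation.
- get_contact_force(): force on the tool from outside, world axes, zero at the start.
- get_moment(): the same for the moment, N m.
- get_gripper_width(): finger opening in mm.
Only numpy, scipy, OpenCV 4.12 (cv2) and the standard library are available. Lean on these libraries where they do the work, as an engineer would, in place of code of your own. Each camera call takes 0.05 s, during which the arm holds its last target.

## Working session

There is one attempt and no reset: what is moved stays moved. The work goes in short steps, each a Python script; the robot and the scene stay as the last script left them, time stands still between calls to the robot, and variables do not carry over. Pictures are saved under pics/ and viewed, and the job is handed in when it is done.

```bash
ls; mkdir -p pics
python3 - <<'E'
from rig import *
import cv2
for n in ("side","top"):
    c=optics.capture(n); cv2.imwrite(f"pics/{n}0.png",cv2.resize(c["frame"][:,:,::-1],(800,600),interpolation=cv2.INTER_CUBIC))
    cv2.imwrite(f"pics/{n}0_raw.png",c["frame"][:,:,::-1])
    print(n,c["intrinsics"].tolist(),c["world_to_cam"].round(4).tolist())
print(get_time_s(),get_qpos(),get_tool_rot())
E
```

```text
pics
side [[484.3154720158166, 0.0, 257.29091020053033], [0.0, 484.3154720158166, 190.6305027362265], [0.0, 0.0, 1.0]] [[-0.9993, -0.0373, -0.0019, 542.3461], [-0.0227, 0.6481, -0.7612, 134.3882], [0.0296, -0.7606, -0.6485, 1559.9544], [0.0, 0.0, 0.0, 1.0]]
top [[405.19968310277847, 0.0, 254.5884310041167], [0.0, 405.19968310277847, 189.21265916246756], [0.0, 0.0, 1.0]] [[-0.0145, -0.9999, -0.0001, 23.3089], [-0.9983, 0.0145, -0.0571, 536.9679], [0.0571, -0.0007, -0.9984, 1455.2584], [0.0, 0.0, 0.0, 1.0]]
0.1 [ 5.85220758e+01  2.01217849e+01  9.46724633e+01 -1.55781769e-03
  6.52650499e+01 -4.84575860e+00] [-1.79996400e+02  5.92056461e-02  6.33684888e+01]
```

View pics/side0.png

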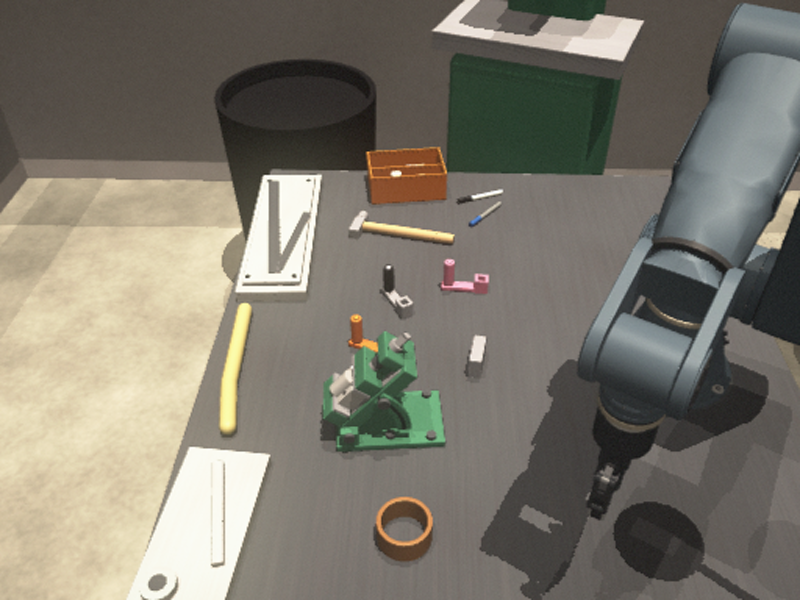

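View pics/top0.png

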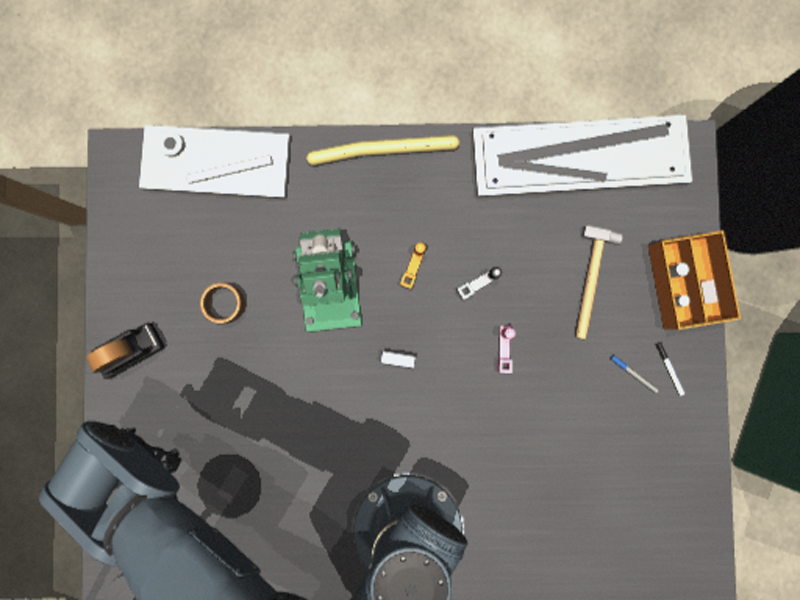

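Three crank shapes (top view, 800x600 px): grey steel with a black grip at (480,283), orange at (413,265) and pink at (506,350). The grey one with the black grip fits the description. The green vise is at (328,280), with its square end near (320,288). Next I'll confirm the crank in enlarged crops.

Run:
```python
import cv2,numpy as np
t=cv2.imread("pics/top0_raw.png"); s=cv2.imread("pics/side0_raw.png")
a=cv2.resize(t[160:200,285:325],(400,400),interpolation=cv2.INTER_NEAREST)
b=cv2.resize(s[160:210,235:285],(400,400),interpolation=cv2.INTER_NEAREST)
cv2.imwrite("pics/crank_crop.png",np.hstack([a,b]))
a=cv2.resize(t[140:215,180:240],(400,500),interpolation=cv2.INTER_NEAREST)
b=cv2.resize(s[205:295,200:290],(400,400),interpolation=cv2.INTER_NEAREST)
b=np.vstack([b,np.zeros((100,400,3),np.uint8)])
cv2.imwrite("pics/vise_crop.png",np.hstack([a,b]))
```

```text
(no output)
```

View pics/crank_crop.png

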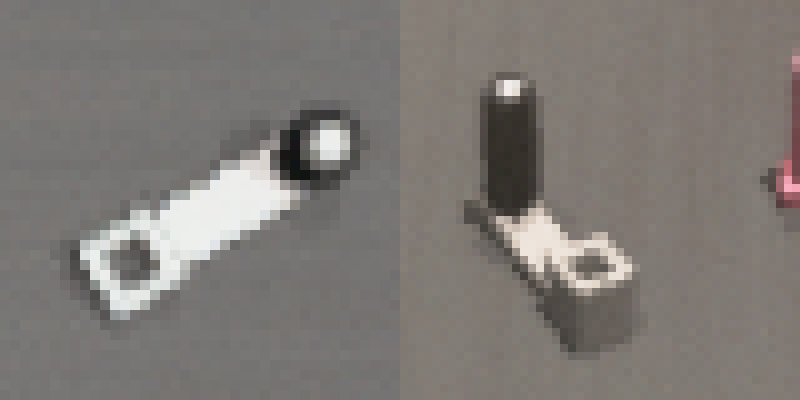

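View pics/vise_crop.png

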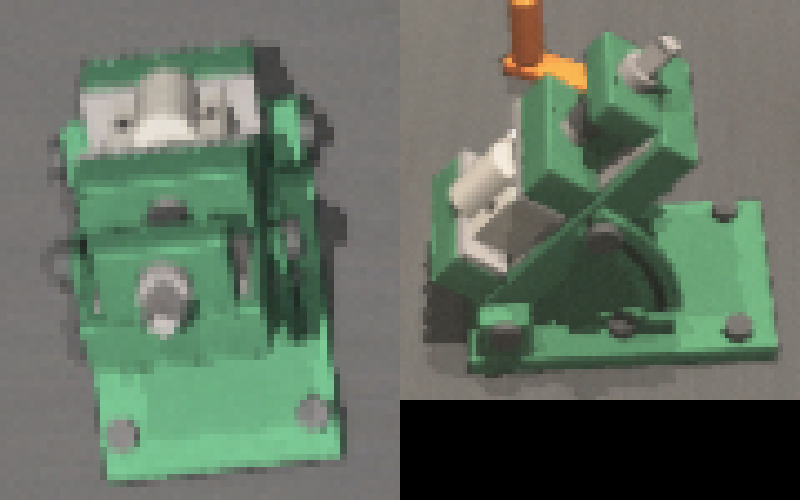

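Confirmed: the steel crank has a black grip (raw top px: hole about (298,185.5), grip top about (317,174)). The crop also shows the vise's square pointing toward the robot. Next step is measuring by ray casting.

```bash
cat > h.py <<'E'
import numpy as np, cv2, json
K={};T={}
K['side']=np.array([[484.31547,0,257.29091],[0,484.31547,190.6305],[0,0,1]])
K['top']=np.array([[405.19968,0,254.58843],[0,405.19968,189.21266],[0,0,1]])
def load():
    from rig import optics
    for n in('side','top'):
        c=optics.capture(n);K[n]=c['intrinsics'];T[n]=c['world_to_cam']
        np.savez(f'cal_{n}.npz',K=K[n],T=T[n])
def cal():
    for n in('side','top'):
        d=np.load(f'cal_{n}.npz');K[n]=d['K'];T[n]=d['T']
def ray(n,px):
    R=T[n][:3,:3];t=T[n][:3,3]
    d=R.T@np.linalg.solve(K[n],[px[0],px[1],1.]);return -R.T@t,d/np.linalg.norm(d)
def onz(n,px,z):
    o,d=ray(n,px);return o+d*(z-o[2])/d[2]
def tri(pt,ps):
    A=[];b=[]
    for n,p in(('top',pt),('side',ps)):
        o,d=ray(n,p);M=np.eye(3)-np.outer(d,d);A.append(M);b.append(M@o)
    x=np.linalg.lstsq(np.vstack(A),np.hstack(b),rcond=None)[0]
    return x
def proj(n,X):
    c=T[n][:3,:3]@np.asarray(X,float)+T[n][:3,3];p=K[n]@c;return p[:2]/p[2]
E
python3 - <<'E'
from h import *
load()
t=cv2.imread("pics/top0_raw.png");s=cv2.imread("pics/side0_raw.png")
def roi(im,x0,x1,y0,y1,f):
    h=cv2.cvtColor(im[y0:y1,x0:x1],cv2.COLOR_BGR2HSV).astype(int);m=f(h).astype(np.uint8)
    n,l,st,c=cv2.connectedComponentsWithStats(m)
    return [(st[i,4],(c[i]+[x0,y0]).round(2).tolist()) for i in range(1,n) if st[i,4]>4],m
m=roi(t,290,322,166,194,lambda h:h[:,:,2]>190)[1]
print(roi(t,290,322,166,194,lambda h:h[:,:,2]>190)[0])
pts=np.argwhere(m)[:,::-1]+[290,166]
# steel arm+hub excluding grip cap
cnts,_=cv2.findContours(m,cv2.RETR_CCOMP,cv2.CHAIN_APPROX_NONE)
print([(len(c),cv2.minAreaRect(c+np.array([290,166]))) for c in cnts])
# hole: dark-weighted
g=cv2.cvtColor(t,cv2.COLOR_BGR2GRAY).astype(float)
print(g[180:192,292:304].astype(int))
print('black',roi(t,308,324,166,182,lambda h:h[:,:,2]<60)[0], roi(t,313,324,168,180,lambda h:h[:,:,2]>150)[0])
print(roi(s,240,256,165,190,lambda h:h[:,:,2]<75)[0],roi(s,244,254,168,173,lambda h:h[:,:,2]>130)[0])
for z in(34,): print('hole',onz('top',(298,185.5),z))
E
```

```text
[(np.int32(7), [317.71, 174.0]), (np.int32(117), [303.58, 182.28])]
[(46, ((303.2940979003906, 182.32351684570312), (7.71743631362915, 20.751327514648438), 59.036251068115234)), (17, ((297.7500305175781, 185.75001525878906), (6.363960266113281, 5.656853675842285), 45.0)), (6, ((318.0, 174.0), (2.0, 2.0), 90.0))]
[[119 119 120 117 117 107 131 132 118 156 235 237]
 [119 116 119 114 113 101 193 219 157 236 237 237]
 [118 113 114 121 170 193 227 233 221 232 237 237]
 [114 124 142 190 233 226 155 198 237 223 237 238]
 [ 92 189 219 226 200 136  83 115 228 238 233 238]
 [ 69 225 238 174 116  97  89  77 171 236 222 231]
 [ 77 142 235 205 122 108 102  78 107 234 238 192]
 [ 82  76 224 237 167  98  90  96 167 230 229 176]
 [100  85 139 226 222 142 145 190 228 225 175 124]
 [105  97  76 149 236 223 232 231 177 114 106 118]
 [118 109  85 108 226 231 225 176 114 106 111 116]
 [116 120 107  85 149 168 116 110 110 111 114 120]]
black [(np.int32(18), [314.67, 174.33])] [(np.int32(12), [317.75, 173.67])]
[(np.int32(82), [248.44, 179.01])] [(np.int32(5), [244.8, 168.4]), (np.int32(16), [250.38, 169.88])]
hole [ 547.25853566 -140.26513591   34.        ]
```

Run:
```python
from h import *
cal()
t=cv2.imread("pics/top0_raw.png");s=cv2.imread("pics/side0_raw.png")
h=onz('top',(297.75,185.75),34);g=onz('top',(317.75,173.8),79)
d=g-h;print(h,g,np.hypot(*d[:2]),np.degrees(np.arctan2(d[1],d[0])))
print('side hole',onz('side',(235+590/8-200/4-.5 if 0 else 235+(590-400)/8-.5,160+265/8-.5),34), 'grip',onz('side',(235+(512-400)/8-.5,160+88/8-.5),79))
# vise: tip in crops
tt=(180+165/6.667-.5,140+322/6.667-.5); print(tt)
ts=(200+(673-400)/4.444-.5,205+44/4.444-.5)
X=tri(tt,ts);print('tip',X,proj('top',X)-tt,proj('side',X)-ts)
# bolts
for p in((122,436),(313,411)):
    print('bolt',onz('top',(180+p[0]/6.667-.5,140+p[1]/6.667-.5),22))
a=cv2.resize(t[175:200,192:217],(500,500),interpolation=cv2.INTER_CUBIC)
b=cv2.resize(s[205:230,245:270],(500,500),interpolation=cv2.INTER_CUBIC)
cv2.imwrite('pics/tip.png',cv2.resize(np.hstack([a,b]),(800,400)))
# base mask top
hsv=cv2.cvtColor(t,cv2.COLOR_BGR2HSV);m=cv2.inRange(hsv,(60,70,40),(85,255,255));m[:, :170]=0;m[:,250:]=0
x,y,w,hh=cv2.boundingRect(m);print(x,y,w,hh)
a=cv2.resize(t[190:215,185:237],(780,375),interpolation=cv2.INTER_NEAREST);cv2.imwrite('pics/base.png',a)
```

```text
[ 546.37352324 -139.35050694   34.        ] [ 584.13605993 -204.94694557   79.        ] 75.68951009190984 -60.07184027890028
side hole [ 544.51359416 -137.80741985   34.        ] grip [ 580.6135949  -201.94398223   79.        ]
(204.2487625618719, 187.79758512074397)
tip [529.03056956 172.41463376 224.13446586] [-0.01146901  0.94978751] [-1.09851085 -0.09429258]
bolt [483.20713332 221.05560239  22.        ]
bolt [495.22804504 117.64765802  22.        ]
189 147 42 65
```

View pics/tip.png

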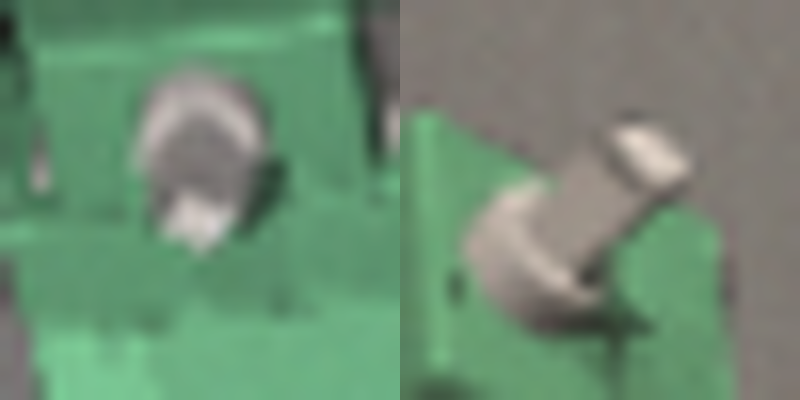

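View pics/base.png

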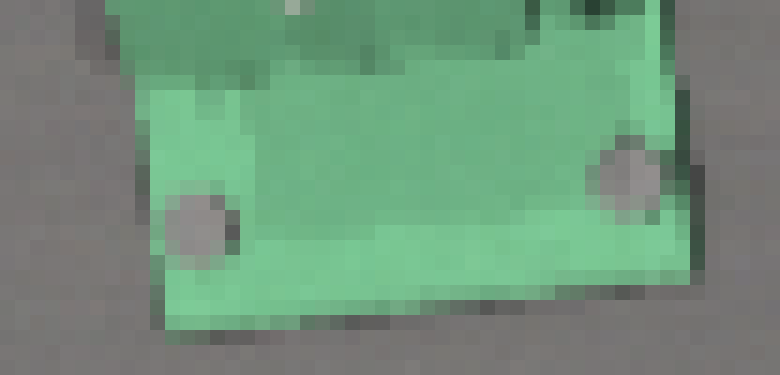

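Run:
```python
from h import *
cal()
L=onz('top',(195.7,211.2),16);R=onz('top',(230.5,208.1),16)
d=L-R;print(L,R,np.linalg.norm(d),np.degrees(np.arctan2(-d[0],d[1])))
# fit of front edge by mask rows per column
t=cv2.imread("pics/top0_raw.png");hsv=cv2.cvtColor(t,cv2.COLOR_BGR2HSV).astype(int)
m=(hsv[:,:,0]>55)&(hsv[:,:,0]<90)&(hsv[:,:,1]>70)&(hsv[:,:,2]>130)
cols=np.arange(199,229);rows=[np.max(np.nonzero(m[195:216,c])[0])+195+.5 for c in cols]
k=np.polyfit(cols,rows,1);P=onz('top',(199,np.polyval(k,199)),16);Q=onz('top',(228,np.polyval(k,228)),16)
d=P-Q;psi=np.arctan2(-d[0],d[1]);print('yaw',np.degrees(psi))
mid=(L+R)/2
for ps in(psi,np.radians(6.6)):
    c,s=np.cos(ps),np.sin(ps);Rz=np.array([[c,-s,0],[s,c,0],[0,0,1]])
    o=Rz@[100,0,0]+[mid[0],mid[1],0];a=Rz@[-.6428,0,.766]
    seat=o+Rz@[-18,0,207];print('origin',o,'seat',seat,'tip',seat+26*a)
    for n in('top','side'):print(n,proj(n,seat),proj(n,seat+26*a))
for tt,ts in(((203.8,188.4),(260.3,214.1)),):
    X=tri(tt,ts);print('tip',X,proj('top',X)-tt,proj('side',X)-ts, 'seat->',X-26*a)
    print(onz('top',tt,226.9),onz('side',ts,226.9))
```

```text
[460.65691375 229.63306543  16.        ] [470.03358598 103.66661036  16.        ] 126.31496263676773 4.257123391699078
yaw 5.87831951508517
origin [564.81941408 176.8914517    0.        ] seat [546.91406452 175.04796121 207.        ] tip [530.28914641 173.33630078 226.916     ]
top [204.03518013 183.42301961] [203.82649718 188.29513622]
side [253.17675478 219.44017553] [259.35284912 213.77336096]
origin [564.68252643 178.14355294   0.        ] seat [546.80181665 176.07468423 207.        ] tip [530.19977629 174.15376262 226.916     ]
top [203.71034302 183.46316867] [203.56358618 188.32765336]
side [253.20164417 219.70478418] [259.37582399 213.98325022]
tip [528.87651889 173.54328044 226.0874189 ] [-0.0033972   0.36549799] [-0.42284873 -0.0350881 ] seat-> [545.47855925 175.46420205 206.1714189 ]
[529.96495887 173.42299962 226.9       ] [527.71388177 174.5052332  226.9       ]
```

Run:
```python
from h import *
from rig import *
effector.gripper_to(60,20)
robot.goto([470,-110,400],down(-60)); print(get_time_s())
robot.goto([545.5,-138.5,120],down(-60)); print(get_time_s())
for n in('side','top'): cv2.imwrite(f'pics/pre_{n}.png',cv2.resize(optics.capture(n)['frame'][100:260,180:380,::-1],(800,640))[:600])
print(get_eef_pos(),get_tool_rot(),get_contact_force(),get_gripper_width())
```

```text
2.925
4.05
[ 546.20911268 -138.66999108  121.50950595] [-1.79902631e+02 -1.11997619e-01 -5.99924689e+01] [ 0.18170218 -0.43733725 -0.05232619] 59.919244230778496
```

View pics/pre_side.png

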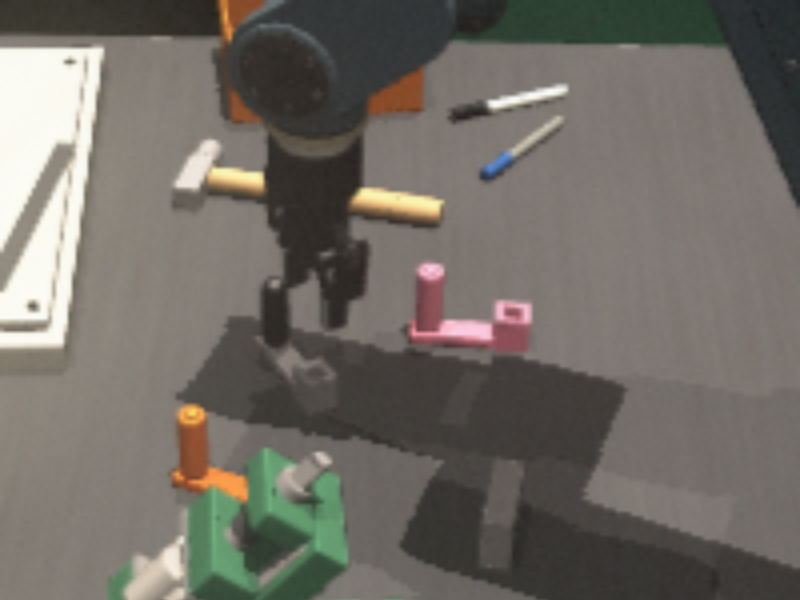

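The gripper hangs over the hub at (318,375), with one finger coming down between the hub and the black grip at (275,310). Nothing is touching, so I'll descend and squeeze the hub along x first, then along y, to centre it.

Run:
```python
from h import *
from rig import *
import sys
robot.servo_line([545.5,-138.5,31.5],rate=80)
print(get_time_s(),get_eef_pos(),get_contact_force())
if abs(get_contact_force()).max()>8: sys.exit('contact')
effector.gripper_to(10,20); print('x squeeze',get_gripper_width(),get_contact_force(),get_time_s())
effector.gripper_to(58,20); print(get_contact_force())
q=np.array(inverse_kinematics([545.5,-138.5,31.5],down(30)));print(q,get_qpos())
robot.movej(q); print(get_eef_pos(),get_tool_rot(),get_contact_force(),get_time_s())
effector.gripper_to(10,100); print('y squeeze',get_gripper_width(),get_contact_force(),get_time_s())
```

```text
5.4083 [ 545.83035064 -138.61359562   32.01332644] [-0.28632999 -0.01706522  0.24332722]
x squeeze 29.39989302927196 [ 1.43897987 -2.91441292  5.96456367] 5.775
[ 1.00333944 -0.59680926 -0.98108177]
[-1.89853812e+01  3.89258803e+01  1.00362423e+02 -2.54444375e-14
  4.07116972e+01 -4.89853812e+01] [-1.89792457e+01  3.89389234e+01  1.00381339e+02  4.18006256e-03
  4.07168000e+01  4.10146423e+01]
[ 545.47408659 -138.48317086   31.47668431] [-1.79996173e+02  2.53548721e-03  2.99351755e+01] [-0.07543057 -0.56111904  0.23537709] 7.5583
y squeeze 26.15616595276948 [-2.87861511  0.22950173  5.06372258] 7.95
```

Jaw readings of 29.4 and 26.2 mm match the 30 x 28 hub. Now lift and go to the pre-seat pose.

Run:
```python
from h import *
from rig import *
f0=get_contact_force()
robot.servo_line([545.5,-138.5,330],rate=200)
print(get_time_s(),get_contact_force(),get_moment(),get_gripper_width())
a=axis()
P=SEAT+(31.5+26+40)*a
robot.goto(P,tool(-90))
print(get_time_s(),get_eef_pos()-P,get_qpos(),get_contact_force(),get_moment(),get_gripper_width())
for n in('side','top'):
    f=optics.capture(n)['frame'][:,:,::-1];cv2.imwrite(f'pics/ps_{n}_raw.png',f)
    y,x=(150,190) if n=='side' else (130,140)
    cv2.imwrite(f'pics/ps_{n}.png',cv2.resize(f[y:y+100,x:x+130],(780,600),interpolation=cv2.INTER_CUBIC))
```

```text
9.5917 [-0.15542641 -0.80064383 -4.77325972] [ 0.10579733  0.07239786 -0.0531425 ] 25.91027260842496
11.125 [ 0.31452017 -0.34390149  0.04830425] [  17.58305425    1.46901787  121.79067233  -23.69624745   18.83793882
 -148.42012232] [-0.1111695   0.33560142 -5.51348799] [-0.25679674  0.8010731  -0.02512352] 25.69179677093075
```

View pics/ps_side.png

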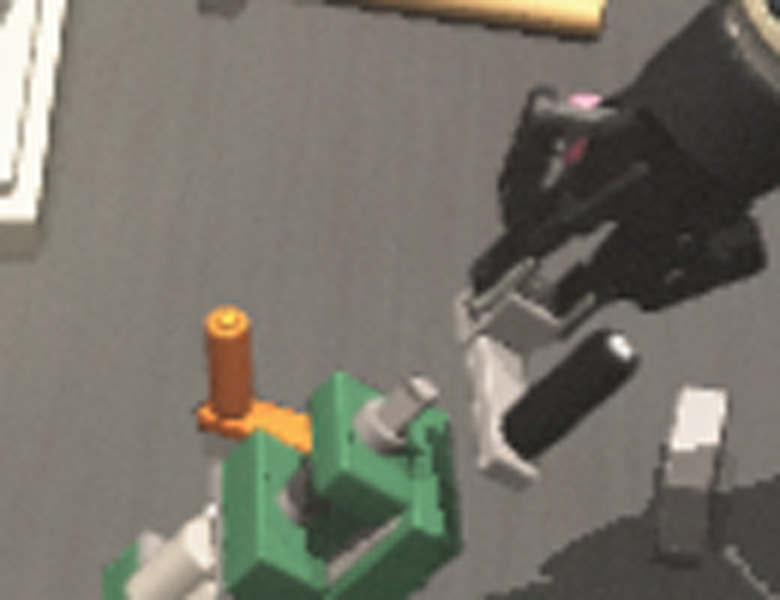

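View pics/ps_top.png

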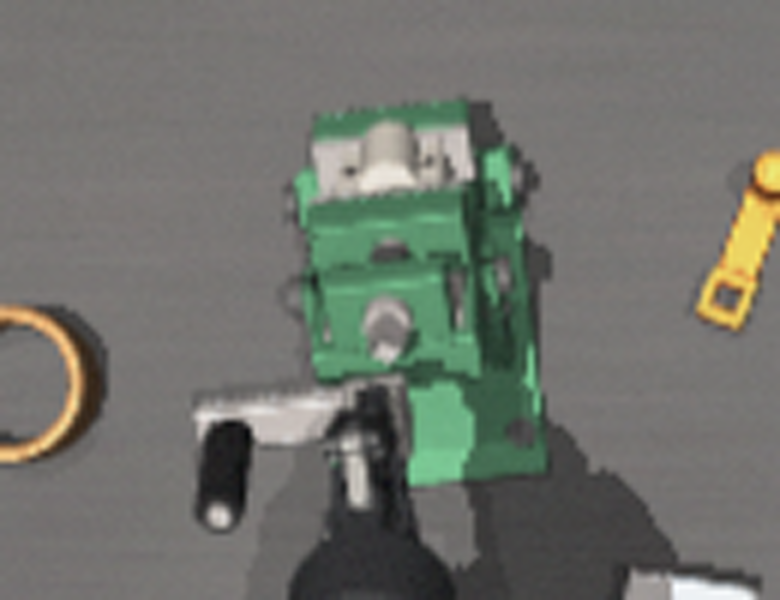

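The crank hangs straight above the screw: arm to vise +y, and in the top crop the square tip is at about (388,352) with the hub's end near (410,380). That lateral alignment needs checking, so I'll overlay where the model points should fall.

```bash
cat > ov.py <<'E'
from h import *
cal()
def overlay(raw,n,out,x,y,w,hh,sc,pose=None,dist=None,seat=None):
    im=cv2.imread(raw)[y:y+hh,x:x+w];im=cv2.resize(im,None,fx=sc,fy=sc,interpolation=cv2.INTER_CUBIC)
    S=SEAT if seat is None else seat;a=axis()
    def dot(X,c):
        p=proj(n,X);q=((p+.5-[x,y])*sc).round().astype(int);cv2.circle(im,tuple(map(int,q)),3,c,-1)
    dot(S,(255,0,0));dot(S+26*a,(0,0,255))
    if pose is not None:
        p,R=pose
        for c in((-15,14,0),(-15,-14,0),(87,12,0),(87,-12,0),(75,0,77),(-15,14,34),(-15,-14,34),(0,0,0)):
            # crank x = tool y, crank y = tool x, crank z=-tool z
            v=R@np.array([c[1],c[0],-(c[2]-31.5)]);dot(p+v,(0,255,255))
    cv2.imwrite(out,im)
E
python3 - <<'E'
from ov import *
from rig import *
p=np.array(get_eef_pos());R=Ro.from_euler('xyz',get_tool_rot(),degrees=True).as_matrix()
overlay('pics/ps_top_raw.png','top','pics/ov_top.png',165,170,60,50,13,(p,R))
overlay('pics/ps_side_raw.png','side','pics/ov_side.png',240,190,65,50,12,(p,R))
E
```

```text
(no output)
```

View pics/ov_top.png

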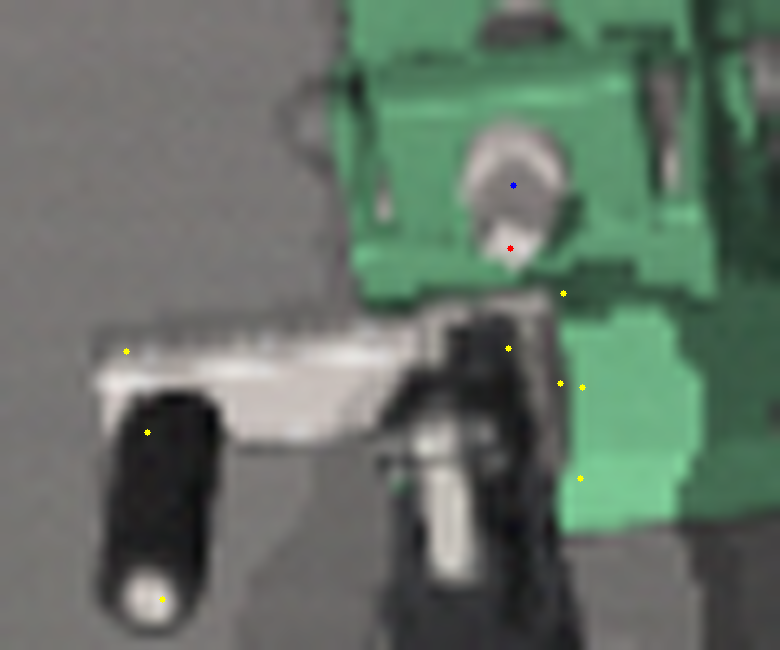

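View pics/ov_side.png

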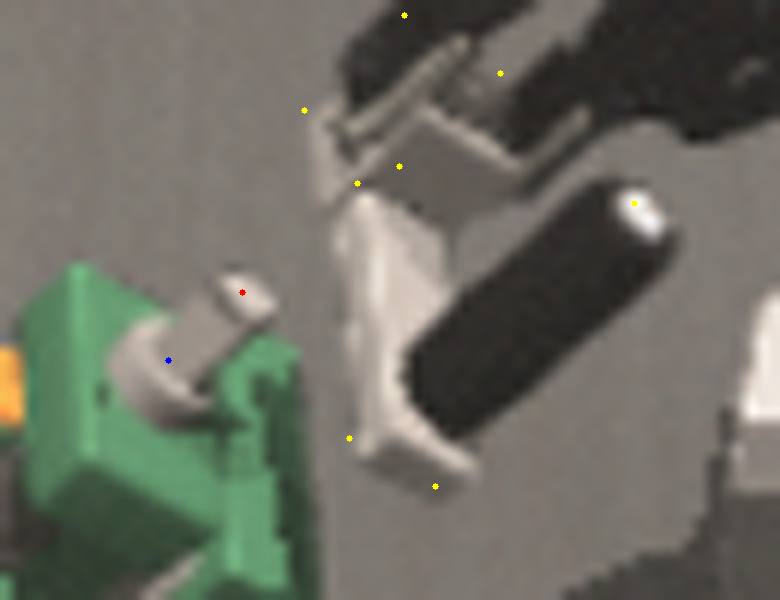

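The overlay (yellow = predicted crank points) sits about 13 px off the seen hub end and grip cap in the top view. The side view shows the same sense of shift. So the crank sits about 2.8 mm along its own +x in the grip. I'll offset the TCP by that much and insert in small force-watched steps.

```bash
cat > ins.py <<'E'
from h import *
from rig import *
def frame(): 
    a=axis();vy=Rv()@np.array([0,1.,0]);up=np.cross(-a,vy) # upslope
    return a,vy,up
def rd():
    """force in screw frame (axial out, vy, up) and TCP in same frame rel. to SEAT"""
    a,vy,up=frame();B=np.array([a,vy,up])
    return (B@np.array(get_contact_force())).round(1),(B@(np.array(get_eef_pos())-SEAT)).round(2)
def at(h,dy=0,du=0):
    a,vy,up=frame();return SEAT+h*a+dy*vy+du*up
E
python3 - <<'E'
from ins import *
robot.servo_line(at(31.5+30,-2.8),rate=100)
f0,_=rd();print(rd(),get_moment())
for h in np.arange(28,12,-2.):
    robot.servo_line(at(31.5+h,-2.8),rate=60)
    f,p=rd();print(h,f-f0,p,get_time_s())
    if np.abs(f-f0).max()>8:break
for n in('side','top'): cv2.imwrite(f'pics/in1_{n}_raw.png',optics.capture(n)['frame'][:,:,::-1])
E
python3 - <<'E'
from ov import *
overlay('pics/in1_top_raw.png','top','pics/in1_top.png',165,160,60,50,13)
overlay('pics/in1_side_raw.png','side','pics/in1_side.png',225,190,65,50,12)
E
```

```text
(array([-3.3,  0.5, -2.7]), array([ 6.143e+01, -2.990e+00, -6.000e-02])) [-0.25168878  0.81455079 -0.04229081]
28.0 [ 0.5 -0.8  0.9] [59.82 -2.73  0.22] 11.9833
26.0 [-0.7 -0.6 -0.8] [ 5.751e+01 -2.790e+00 -2.000e-02] 12.2333
24.0 [ 1.5  0.2 -1.4] [ 5.549e+01 -2.770e+00 -2.000e-02] 12.4833
22.0 [22.8 -1.4 -3.6] [54.23 -2.76  0.1 ] 12.7333
```

View pics/in1_side.png

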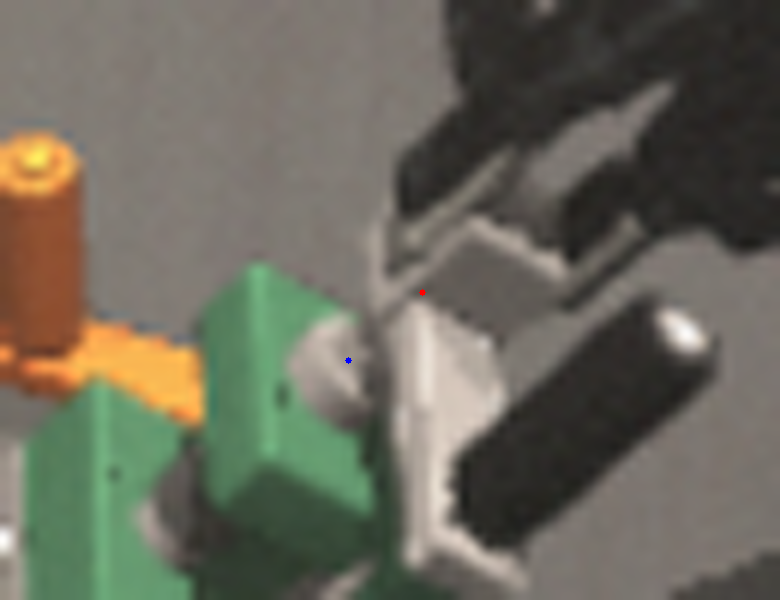

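View pics/in1_top.png

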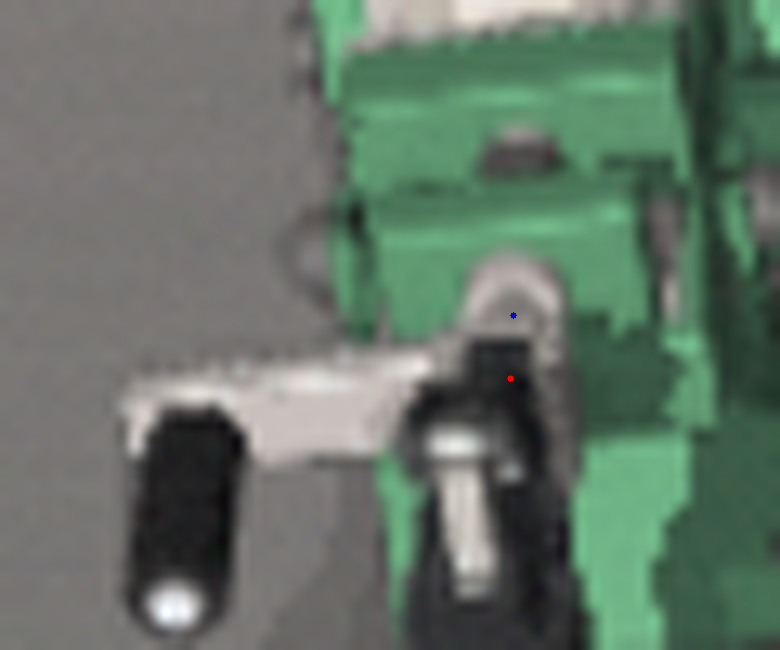

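Contact at an underside height of about 22.5 mm means the tip is inside the hole but the full square hasn't entered. Either it is rotated by about 10° or it is off by about 1 mm. I'll keep a light push and search in rotation.

Run:
```python
from ins import *
f0=np.array([-3.3,.5,-2.7]);a=axis()
for d in(0,4,8,12,16,10,4,-2,-6,-10,-14):
    robot.servo_line(at(31.5+22.2,-2.8),rate=60,ori=tool(-90+d))
    f,p=rd();print(d,f-f0,p,round(a@np.array(get_moment()),2),round(get_time_s(),2))
    if (f-f0)[0]<6: break
```

```text
0 [18.  -1.1 -3.4] [ 5.432e+01 -2.760e+00  5.000e-02] 0.09 13.08
4 [16.4 -0.4 -3.4] [54.19 -2.82 -0.17] 0.08 13.33
8 [15.6 -0.8 -3.8] [54.13 -2.84 -0.3 ] 0.12 13.58
12 [14.1 -0.2 -4.3] [54.09 -2.86 -0.35] 0.08 13.83
16 [12.9  0.  -2.8] [54.03 -2.83 -0.42] 0.03 14.08
10 [14.4  0.2 -4.3] [54.1  -2.74 -0.34] 0.13 14.34
4 [15.8  0.7 -3.9] [54.14 -2.77 -0.28] 0.17 14.6
-2 [16.2 -0.2 -3.4] [54.17 -2.74 -0.24] 0.14 14.86
-6 [15.8 -0.3 -3.4] [54.19 -2.7  -0.15] 0.07 15.11
-10 [16.4  0.6 -3.1] [54.18 -2.73 -0.13] 0.09 15.36
-14 [15.2 -0.1 -2.4] [54.17 -2.73 -0.08] 0.14 15.61
```

Run:
```python
from ins import *
f0=np.array([-3.3,.5,-2.7]);a=axis()
robot.servo_line(at(31.5+23,-2.8),rate=60,ori=tool(-90))
for dy,du in((-2.8,-1),(-2.8,-2),(-2.8,-3),(-1.8,-2),(-.8,-1.5),(-1,0),(-1,1),(-2.8,1),(-4,1),(-4,0),(-4,-1.5)):
    robot.servo_line(at(31.5+22.2,dy,du),rate=60)
    f,p=rd();print(dy,du,f-f0,p,round(a@np.array(get_moment()),2),round(get_time_s(),2))
    if (f-f0)[0]<6: break
```

```text
-2.8 -1 [17.2 -1.3 -1.5] [54.31 -2.76 -0.4 ] 0.02 16.25
-2.8 -2 [15.  -2.4  1.6] [54.37 -2.73 -0.6 ] 0.05 16.5
-2.8 -3 [11.3 -2.5  4.1] [54.43 -2.66 -0.81] 0.07 16.75
-1.8 -2 [13.7 -8.3  2.5] [54.33 -2.29 -0.68] 0.14 17.0
-0.8 -1.5 [ 14.6 -12.4   1.8] [54.26 -1.82 -0.62] 0.11 17.25
-1 0 [17.4 -9.9 -3.1] [54.17 -1.98 -0.35] 0.11 17.5
-1 1 [21.9 -8.5 -5.4] [54.14 -2.02 -0.17] 0.14 17.75
-2.8 1 [18.4  2.5 -5.9] [54.11 -2.77 -0.1 ] 0.1 18.0
-4 1 [18.3  9.7 -8. ] [ 5.412e+01 -3.180e+00 -4.000e-02] 0.09 18.25
-4 0 [16.   7.2 -5.3] [54.18 -3.14 -0.23] 0.08 18.5
-4 -1.5 [11.7  5.7 -0.6] [54.26 -3.09 -0.48] 0.11 18.75
```

The tip is captured in the hole: lateral force is zero near dy=-2.6, du=-1.4. So rotation is what blocks it, and the force was falling towards +16°. I'll continue that way around the captured centre.

```bash
python3 - <<'E'
from ins import *
f0=np.array([-3.3,.5,-2.7]);a=axis()
robot.servo_line(at(31.5+23,-2.6,-1.4),rate=60)
f,p=rd();print(f-f0,p)
for d in(10,18,24,30,36,42,48,54):
    r=np.radians(d)
    robot.servo_line(at(31.5+22,-2.6*np.cos(r),-1.4-2.6*np.sin(r)),rate=60,ori=tool(-90+d))
    f,p=rd();print(d,f-f0,p,round(a@np.array(get_moment()),2),round(get_time_s(),2))
    if (f-f0)[0]<6 or (f-f0)[0]>35: break
for n in('side','top'): cv2.imwrite(f'pics/in2_{n}_raw.png',optics.capture(n)['frame'][:,:,::-1])
E
python3 - <<'E'
from ov import *
overlay('pics/in2_top_raw.png','top','pics/in2_top.png',165,160,60,50,13)
overlay('pics/in2_side_raw.png','side','pics/in2_side.png',225,190,65,50,12)
E
```

```text
[9.  0.1 1.6] [54.76 -2.43 -0.76]
10 [15.8 -1.4  2.5] [54.04 -2.51 -0.81] 0.04 19.32
18 [13.5 -2.2  3.7] [53.92 -2.45 -1.08] 0.08 19.62
24 [ 8.7 -2.7  4.6] [53.74 -2.36 -1.39] 0.08 19.88
30 [ 5.9 -1.1  6.4] [53.58 -2.18 -1.89] 0.04 20.13
```

View pics/in2_side.png

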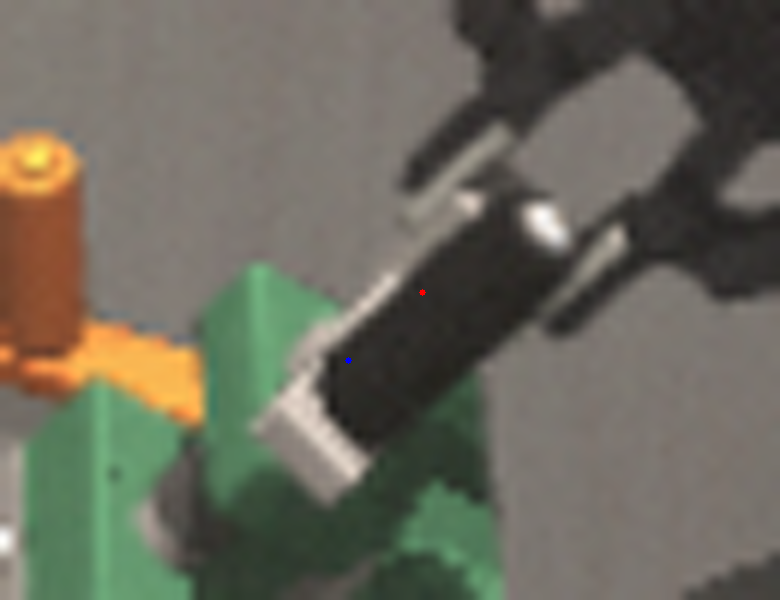

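Axial force drops to 6 N near +30°. Next is pressing in axially while nulling the lateral force.

```bash
cat > push.py <<'E'
from ins import *
F0=np.array([-3.3,.5,-2.7])
def press(h0,h1,dy,du,phi,step=2.,fmax=25,rate=60):
    a=axis();h=h0
    while h>=h1-1e-6:
        robot.servo_line(at(31.5+h,dy,du),rate=rate,ori=tool(phi))
        f,p=rd();f=f-F0;print(round(h,1),f,p,round(dy,2),round(du,2),round(a@np.array(get_moment()),2),round(get_time_s(),2))
        if f[0]>fmax:break
        dy+=np.clip(f[1]*.08,-.5,.5);du+=np.clip(f[2]*.08,-.5,.5)
        h-=step
    return h,dy,du,f,p
E
python3 - <<'E'
from push import *
robot.servo_line(at(31.5+22,-2.2,-1.9),rate=60,ori=tool(-57))
print(press(21.5,10,-2.2,-1.7,-57,step=1.5))
E
```

```text
21.5 [-3.2 -2.7  6. ] [52.67 -2.44 -1.8 ] -2.2 -1.7 0.01 20.73
20.0 [-3.2 -1.6  5.3] [51.17 -2.56 -1.49] -2.42 -1.22 0.03 20.98
18.5 [-1.4 -0.9  3. ] [49.76 -2.63 -1.26] -2.54 -0.8 0.07 21.23
17.0 [-0.9  0.1  2. ] [48.32 -2.67 -1.06] -2.62 -0.56 0.04 21.48
15.5 [-1.   0.8 -1. ] [46.82 -2.67 -0.93] -2.61 -0.4 0.1 21.73
14.0 [-2.4 -0.3 -0.4] [45.33 -2.66 -0.89] -2.54 -0.48 0.07 21.98
12.5 [-1.9 -0.8 -1.4] [43.86 -2.62 -0.86] -2.57 -0.51 0.03 22.23
11.0 [-1.8  0.  -2.2] [42.39 -2.66 -0.83] -2.63 -0.62 0.06 22.48
(9.5, np.float64(-2.6320000000000006), np.float64(-0.7959999999999999), array([-1.8,  0. , -2.2]), array([42.39, -2.66, -0.83]))
```

It's sliding on with no axial resistance. Continue to the seat.

```bash
python3 - <<'E'
from push import *
r=press(9,1.5,-2.63,-.85,-57,step=2.5)
r=press(1.0,-4,r[1],r[2],-57,step=1,fmax=20)
for n in('side','top'): cv2.imwrite(f'pics/in3_{n}_raw.png',optics.capture(n)['frame'][:,:,::-1])
E
python3 - <<'E'
from ov import *
overlay('pics/in3_side_raw.png','side','pics/in3_side.png',225,190,65,50,12)
E
```

```text
9 [-2.7 -0.9 -2.3] [40.36 -2.64 -0.86] -2.63 -0.85 0.05 22.73
6.5 [-4.   0.2 -0.7] [37.82 -2.69 -0.9 ] -2.7 -1.03 0.09 22.98
4.0 [-3.1 -0.2 -1. ] [35.33 -2.66 -0.93] -2.69 -1.09 0.07 23.23
1.5 [-4.6 -0.2  0.4] [32.88 -2.67 -0.96] -2.7 -1.17 0.06 23.48
1.0 [-1.1  0.3  0.8] [32.53 -2.69 -0.96] -2.72 -1.14 0.04 23.73
0.0 [17.5 -0.1 -2.2] [32.17 -2.66 -0.95] -2.69 -1.07 0.05 23.98
-1.0 [40.3 -1.6 -3.9] [32.01 -2.65 -0.93] -2.7 -1.25 0.03 24.23
```

View pics/in3_side.png

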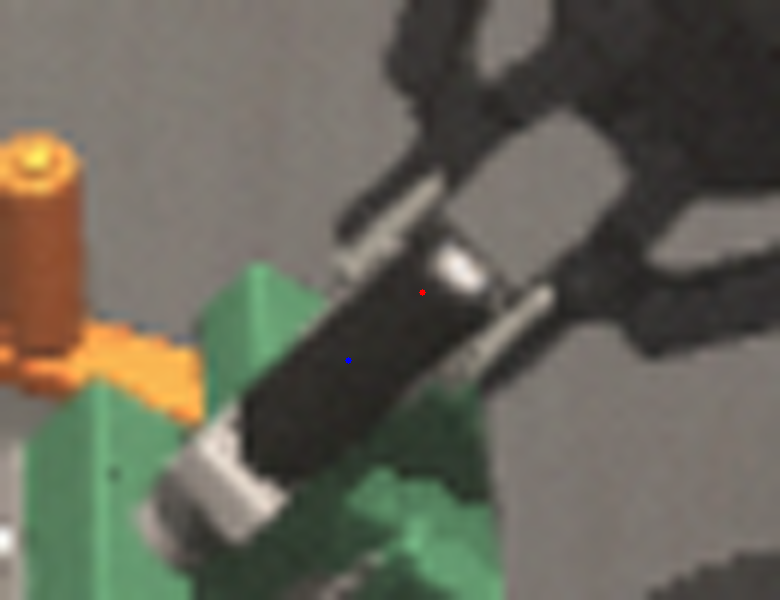

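The crank is seated: the force rises sharply (17 → 40 N) at TCP height 32.5, with the hub on the collar. Free-float centre readings at 0° and 33° agree at (-2.65,-0.9), so the crank is centred in the grip and the shift was camera bias. Now winding about that axis.

```bash
cat > wind.py <<'E'
from push import *
C=(-2.66,-.93)
def qat(hh,phi,c=C): return np.array(inverse_kinematics(at(hh,*c),tool(phi)))
def rep(tag=''):
    f,p=rd();a=axis();print(tag,f-F0,p,'M',round(a@np.array(get_moment()),2),'w',round(get_gripper_width(),1),'j6',round(get_qpos()[5],1),'t',round(get_time_s(),2),flush=True)
    return f-F0
E
python3 - <<'E'
from wind import *
q=qat(32.2,-57);print(q.round(1))
robot.movej(q);rep('start')
for d in(60,60):
    q[5]+=d;robot.movej(q);f=rep(d)
    if np.abs(f).max()>40:break
E
```

```text
[  16.    10.6  120.2  -33.9   11.6 -105.9]
start [ 3.8 -0.6 -1.4] [32.3  -2.66 -0.93] M 0.08 w 25.8 j6 -105.9 t 24.58
60 [ 9.9  4.9 -3.1] [32.23 -2.04 -1.25] M 0.07 w 26.0 j6 -45.9 t 25.57
60 [ 8.8  9.6 -3.2] [32.25 -1.44 -0.81] M -0.03 w 25.8 j6 14.1 t 26.55
```

Turning, with a mild lateral force of up to 10 N. I'll track the centre as it winds.

```bash
python3 - <<'E'
from wind import *
c=[-1.6,-1.2];phi=63
for d in(45,45,45):
    phi+=d
    q=qat(32.2,phi,c)
    if abs(q[5]-get_qpos()[5])>90: print('wrap',q);break
    robot.movej(q);f=rep(phi)
    c[0]+=np.clip(f[1]*.1,-1,1);c[1]+=np.clip(f[2]*.1,-1,1)
print(c)
for n in('side','top'): cv2.imwrite(f'pics/w1_{n}_raw.png',optics.capture(n)['frame'][:,:,::-1])
E
python3 - <<'E'
from ov import *
overlay('pics/w1_side_raw.png','side','pics/w1_side.png',200,190,75,60,10)
overlay('pics/w1_top_raw.png','top','pics/w1_top.png',165,140,75,60,10)
E
```

```text
108 [4.8 2.6 4.2] [32.26 -1.23 -0.31] M -0.11 w 25.9 j6 59.5 t 27.33
153 [ 3.8 -3.2  7.4] [32.28 -1.51  0.14] M -0.03 w 25.7 j6 104.4 t 28.11
198 [ 5.7 -6.8  6.4] [32.26 -2.11  0.23] M 0.1 w 26.0 j6 149.0 t 28.88
[np.float64(-2.3400000000000003), np.float64(0.6000000000000003)]
```

View pics/w1_side.png

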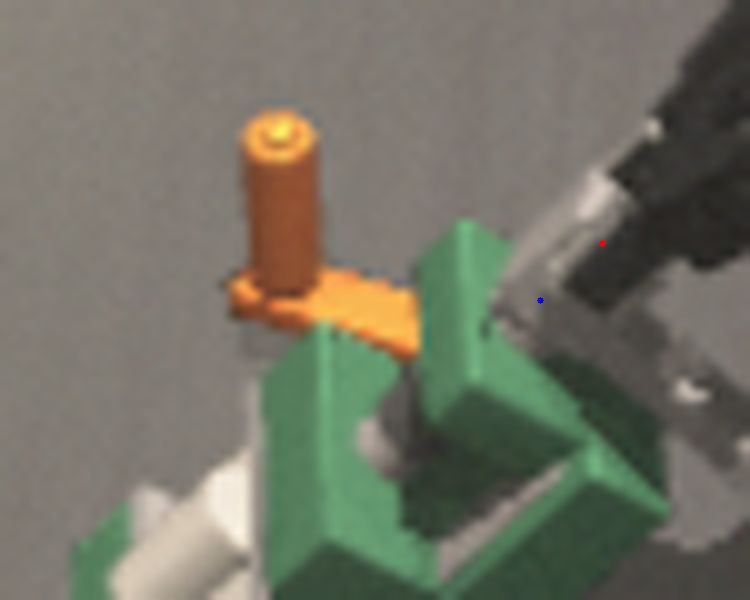

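View pics/w1_top.png

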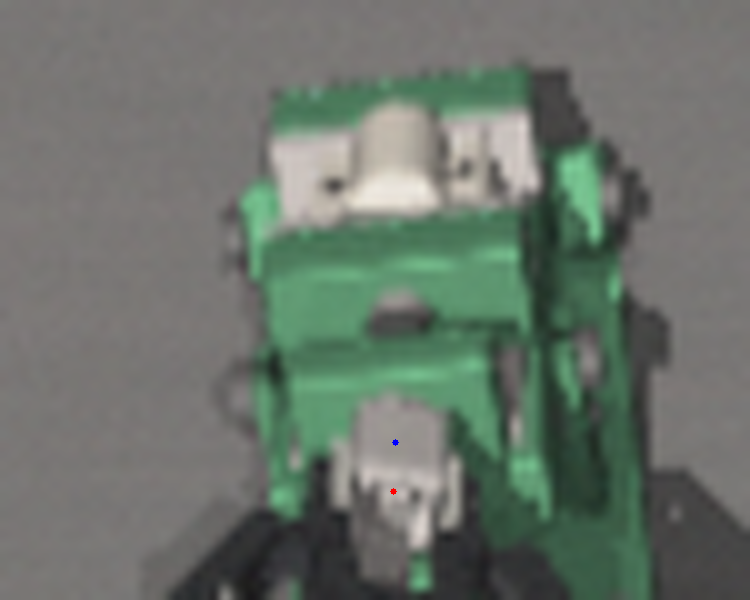

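The crank is on the screw with its arm now pointing down-slope, after about 255° of turn. The jaw gap is still open in the top crop (rib end to jaw, near y≈210). Now regrip 270° back and take a second stroke.

```bash
cat >> wind.py <<'E'
S=[-1.9,-.2]
def regrip(back,phi_end,c=S,H=32.2):
    effector.gripper_to(56);rep('open')
    # raise slightly, swing back, in one joint move each
    q0=np.array(get_qpos());q=qat(H+4,phi_end,c);robot.movej(q)
    qn=q.copy();qn[5]-=back;robot.movej(qn);rep('back')
    ph=phi_end-back
    robot.movej(qat(H,ph,c));effector.gripper_to(10,100);rep('grip')
    return ph
E
python3 - <<'E'
from wind import *
print(qat(36.2,198,S).round(1),get_qpos())
phi=regrip(270,198);c=list(S)
for d in(60,70,70,65):
    phi+=d;q=qat(32.2,phi,c)
    if abs(q[5]-get_qpos()[5])>100: print('wrap',q);break
    robot.movej(q);f=rep(phi)
    if np.abs(f).max()>30:break
    c[0]+=np.clip(f[1]*.1,-1,1);c[1]+=np.clip(f[2]*.1,-1,1)
E
```

```text
[ 16.2  10.1 120.2 -32.9  12.1 148.2] [ 16.12812712  10.63376424 119.98244262 -33.88663512  11.78565279
 148.98828315]
open [ 2.5 -0.5  2.4] [32.15 -1.58 -0.32] M 0.02 w 56.1 j6 149.1 t 29.38
back [ 3.3 -0.1  2.4] [36.2  -1.9  -0.19] M 0.0 w 56.0 j6 -121.8 t 33.52
grip [12.8  1.8 -0.2] [32.53 -1.7  -0.48] M 0.09 w 28.4 j6 -120.9 t 34.14
-12 [10.7  2.   1.3] [32.56 -1.54 -0.1 ] M 0.22 w 28.1 j6 -60.9 t 35.12
58 [10.8 -4.3  2.9] [32.56 -2.05  0.13] M 0.19 w 28.6 j6 9.1 t 36.25
128 [13.  -5.1  0.5] [32.54 -2.55 -0.33] M 0.08 w 28.4 j6 78.8 t 37.37
193 [16.   3.7 -3.8] [32.52 -2.38 -0.97] M 0.0 w 28.6 j6 143.6 t 38.42
```

```bash
python3 - <<'E'
from wind import *
phi=regrip(270,193);c=list(S)
for n in('side','top'): cv2.imwrite(f'pics/w2_{n}_raw.png',optics.capture(n)['frame'][:,:,::-1])
phi+=45;q=qat(32.2,phi,c);robot.movej(q);f=rep(phi)
E
python3 - <<'E'
from ov import *
for n,b in(('side',(195,205,75,60)),('top',(165,140,75,60))):
    overlay(f'pics/w2_{n}_raw.png',n,f'pics/w2_{n}.png',*b,10)
a=cv2.imread('pics/w2_side.png');b=cv2.imread('pics/w2_top.png')
cv2.imwrite('pics/w2.png',cv2.resize(np.hstack([a,b]),(800,320)))
E
```

```text
open [ 3.6 -0.8  2.7] [32.17 -2.7   0.4 ] M -0.03 w 55.9 j6 143.6 t 38.8
back [ 2.5 -1.4  2.7] [36.21 -1.91 -0.17] M 0.0 w 56.2 j6 -126.8 t 42.95
grip [10.6  0.   1.6] [32.48 -1.81 -0.27] M 0.01 w 26.1 j6 -125.9 t 43.58
-32 [ 9.7 -0.6  1.7] [32.47 -1.94 -0.23] M 0.01 w 26.2 j6 -81.0 t 44.46
```

View pics/w2.png

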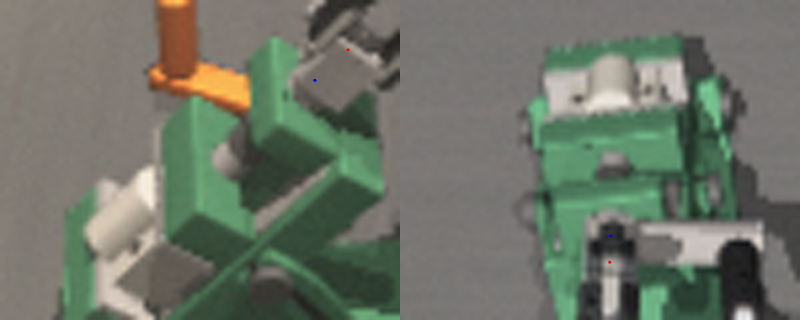

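The jaw has closed up to near the insert: in the side half, the jaw face is at (165,190) next to the rib end at (150,180). Continue in smaller, monitored steps.

```bash
python3 - <<'E'
from wind import *
phi=-32;c=list(S)
for d in [37.5]*6:
    phi+=d;q=qat(32.2,phi,c);robot.movej(q);f=rep(phi)
    lag=q[5]-get_qpos()[5];print('lag',round(lag,2))
    M=axis()@np.array(get_moment())
    if np.abs(f).max()>35 or abs(M)>.8 or abs(lag)>2:break
    c[0]+=np.clip(f[1]*.1,-1,1);c[1]+=np.clip(f[2]*.1,-1,1)
for n in('side','top'): cv2.imwrite(f'pics/w3_{n}_raw.png',optics.capture(n)['frame'][:,:,::-1])
E
python3 - <<'E'
from ov import *
for n,b in(('side',(195,205,75,60)),('top',(165,140,75,60))):
    overlay(f'pics/w3_{n}_raw.png',n,f'pics/w3_{n}.png',*b,10)
a=cv2.imread('pics/w3_side.png');b=cv2.imread('pics/w3_top.png')
cv2.imwrite('pics/w3.png',cv2.resize(np.hstack([a,b]),(800,320)))
E
```

```text
5.5 [10.4 -2.1  1.3] [32.46 -2.05 -0.29] M 0.04 w 26.1 j6 -43.5 t 45.13
lag 0.06
43.0 [10.8 -0.9 -0.3] [32.47 -2.15 -0.39] M 0.16 w 26.1 j6 -6.1 t 45.8
lag 0.08
80.5 [11.7  0.4  0.8] [32.44 -2.18 -0.5 ] M 0.89 w 26.2 j6 31.3 t 46.47
lag 0.13
```

View pics/w3.png

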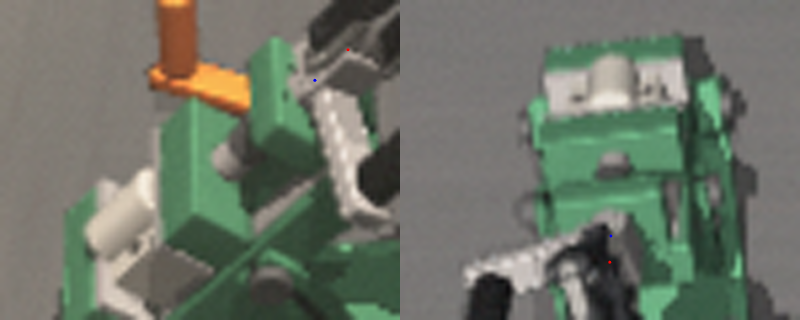

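The torque jumped to 0.89 N m, so the jaw is now pressing on the insert. I'll tighten in small steps up to the hard stop.

Run:
```python
from wind import *
effector.gripper_to(10,120)
phi=80.5;c=list(S)
for d in [8]*7:
    phi+=d;q=qat(32.2,phi,c);robot.movej(q);f=rep(phi)
    M=axis()@np.array(get_moment())
    lag=q[5]-get_qpos()[5];print('lag',round(lag,2))
    if np.abs(f).max()>35 or abs(M)>3 or abs(lag)>2:break
```

```text
88.5 [12.1 -3.5  0. ] [32.49 -2.07 -0.58] M 1.8 w 26.1 j6 39.4 t 47.05
lag 0.17
96.5 [13.2 -5.3  1.1] [32.51 -2.29 -0.57] M 2.05 w 25.8 j6 47.4 t 47.31
lag 0.19
104.5 [-4.  -4.1  3. ] [31.91 -2.29 -0.28] M 1.47 w 25.7 j6 55.4 t 47.57
lag 0.16
112.5 [  0.1 -11.3   2.3] [31.94 -3.12 -0.76] M 0.2 w 25.5 j6 63.5 t 47.83
lag 0.05
120.5 [  3.5 -10.3   1.8] [32.06 -3.16 -0.91] M 0.07 w 25.4 j6 71.6 t 48.08
lag 0.03
128.5 [ 2.7 -8.4  2.3] [31.99 -2.92 -1.09] M 0.01 w 25.3 j6 79.6 t 48.34
lag 0.03
136.5 [ 1.  -3.  -0.9] [32.01 -2.24 -1.17] M 0.07 w 25.5 j6 87.3 t 48.6
lag 0.24
```

The torque peaked at 2.05 N m and then vanished, so the hub probably twisted in the pads. Checking.

```bash
python3 - <<'E'
from rig import *
import cv2
for n in('side','top'): cv2.imwrite(f'pics/w4_{n}_raw.png',optics.capture(n)['frame'][:,:,::-1])
E
python3 - <<'E'
from ov import *
for n,b in(('side',(215,190,60,60)),('top',(165,155,60,60))):
    overlay(f'pics/w4_{n}_raw.png',n,f'pics/w4_{n}.png',*b,6.5)
a=cv2.imread('pics/w4_side.png');b=cv2.imread('pics/w4_top.png')
cv2.imwrite('pics/w4.png',np.hstack([a,b]))
E
```

```text
(no output)
```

View pics/w4.png

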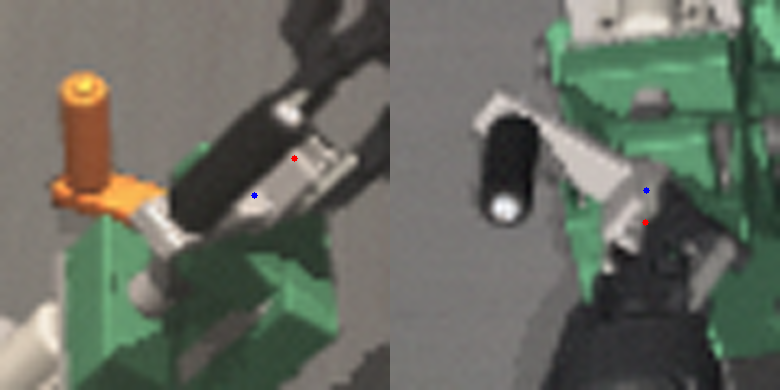

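Run:
```python
import cv2,numpy as np
o=[]
for k in('w2','w3','w4'):
    a=cv2.resize(cv2.imread(f'pics/{k}_side_raw.png')[205:285,195:275],(400,400),interpolation=cv2.INTER_CUBIC)
    b=cv2.resize(cv2.imread(f'pics/{k}_top_raw.png')[140:200,180:240],(400,400),interpolation=cv2.INTER_CUBIC)
    o.append(np.vstack([a,b]))
cv2.imwrite('pics/cmp.png',cv2.resize(np.hstack(o),(800,533)))
```

```text
(no output)
```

View pics/cmp.png

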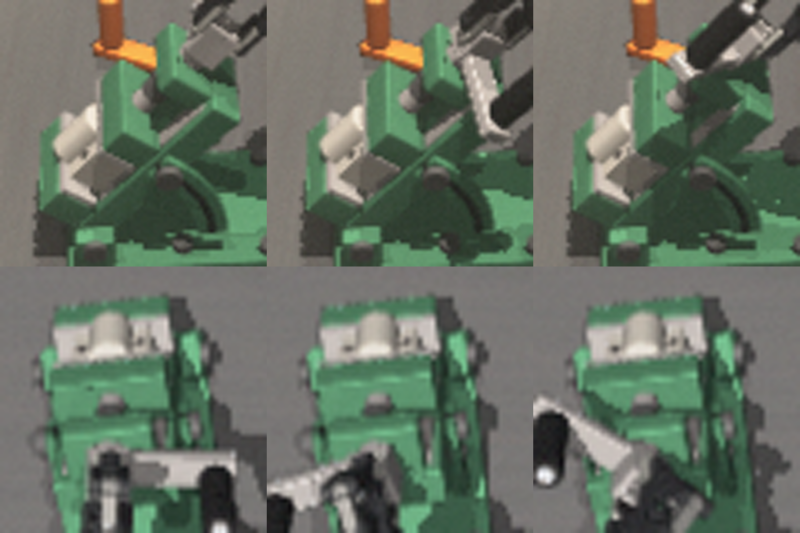

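```bash
python3 - <<'E'
from wind import *
effector.gripper_to(60);rep('open')
robot.servo_line(at(32.2+50,*S),rate=150);rep('out')
for n in('side','top'): cv2.imwrite(f'pics/w5_{n}_raw.png',optics.capture(n)['frame'][:,:,::-1])
E
python3 - <<'E'
from ov import *
for n,b in(('side',(215,190,60,60)),('top',(165,150,60,60))):
    overlay(f'pics/w5_{n}_raw.png',n,f'pics/w5_{n}.png',*b,6.5)
a=cv2.imread('pics/w5_side.png');b=cv2.imread('pics/w5_top.png')
cv2.imwrite('pics/w5.png',np.hstack([a,b]))
E
```

```text
open [3.  0.2 3.2] [32.34 -1.73  0.24] M -0.0 w 59.9 j6 87.6 t 49.12
out [ 3.  -1.7  2.6] [82.1  -1.85  0.09] M -0.03 w 59.5 j6 79.1 t 49.61
```

View pics/w5.png

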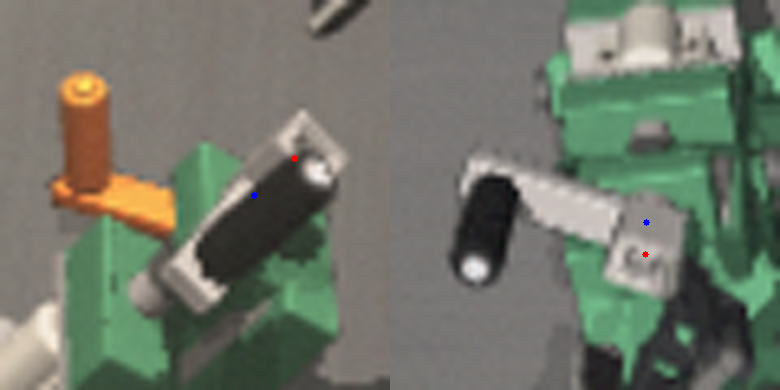

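The crank is still seated (hub top at the red tip dot) and the insert hasn't moved. On release the arm dropped back about 15-20°, which is roughly the play in the square hole. I'll regrip square to the hub at its present angle (about 24°) and check the torque again.

Run:
```python
from wind import *
robot.servo_line(at(32.2,*S),rate=150,ori=tool(114))
rep('down')
effector.gripper_to(10,120);rep('grip')
phi=114;pm=0
for d in [5]*8:
    phi+=d;q=qat(32.2,phi,S);robot.movej(q);f=rep(phi)
    M=axis()@np.array(get_moment())
    if np.abs(f).max()>35 or M>2.2 or (pm>1 and M<pm-.1):break
    pm=M
```

```text
down [ 4.1 -0.5  2.4] [31.94 -2.   -0.61] M 0.03 w 60.1 j6 65.2 t 50.25
grip [15.7 -1.5  0.7] [33.05 -1.9  -0.12] M 0.02 w 25.8 j6 65.1 t 50.67
119 [17.1  0.1 -0.3] [33.1  -1.69 -0.39] M 0.07 w 25.3 j6 70.1 t 50.92
124 [17.5  1.8 -1.3] [33.08 -1.62 -0.46] M 0.2 w 25.5 j6 75.1 t 51.17
129 [16.9  0.7 -1.7] [33.09 -1.67 -0.33] M 0.2 w 25.5 j6 80.1 t 51.42
134 [16.8 -0.8 -1.5] [33.06 -1.71 -0.3 ] M 0.2 w 25.3 j6 85.1 t 51.67
139 [16.3 -0.2 -0.3] [33.07 -1.73 -0.26] M 0.29 w 25.3 j6 90.1 t 51.92
144 [15.8 -0.5 -0.1] [33.07 -1.79 -0.24] M 0.26 w 25.6 j6 95.1 t 52.17
149 [16.1 -1.  -0.5] [33.07 -1.83 -0.21] M 0.28 w 25.7 j6 100.1 t 52.42
154 [15.6 -1.5  0.2] [33.06 -1.85 -0.22] M 0.33 w 25.7 j6 105.1 t 52.67
```

Only 0.2-0.3 N m over 30° here, with the insert still in place. So past the 2 N m peak the crank must have skipped over in the drive and the screw sprung back to light contact. I'll wind on in small steps and stop as soon as it is tight, before a slip.

Run:
```python
from wind import *
phi=154;pm=0
for d in [5]*10:
    phi+=d;q=qat(32.2,phi,S);robot.movej(q);f=rep(phi)
    M=axis()@np.array(get_moment())
    if np.abs(f).max()>35 or M>1.5 or (pm>.8 and M<pm-.1):break
    pm=M
```

```text
159 [16.  -0.9  0.1] [33.07 -1.89 -0.2 ] M 0.31 w 25.6 j6 110.1 t 52.92
164 [15.5 -2.7  0.3] [33.05 -1.97 -0.21] M 0.6 w 25.7 j6 115.1 t 53.17
169 [17.1 -1.5 -3.1] [32.98 -2.12 -0.99] M 0.96 w 25.8 j6 120.1 t 53.42
174 [16.7 -1.6 -3.2] [32.95 -2.09 -1.04] M 1.44 w 25.2 j6 125.0 t 53.67
179 [15.  -2.1 -3.1] [32.93 -1.97 -1.03] M 2.05 w 24.9 j6 130.0 t 53.92
```

M is back at 2.05 N m, right where expected, so the clamp force is very high. I'll stop here, hold briefly, release, retract and check.

```bash
python3 - <<'E'
from wind import *
robot.hold(0.3);rep('hold')
effector.gripper_to(60);rep('open')
robot.servo_line(at(32.2+70,*S),rate=180)
robot.hold(.2);rep('out')
for n in('side','top'): cv2.imwrite(f'pics/w6_{n}_raw.png',optics.capture(n)['frame'][:,:,::-1])
E
python3 - <<'E'
from ov import *
for n,b in(('side',(205,190,65,60)),('top',(170,145,65,60))):
    overlay(f'pics/w6_{n}_raw.png',n,f'pics/w6_{n}.png',*b,6)
a=cv2.imread('pics/w6_side.png');b=cv2.imread('pics/w6_top.png')
cv2.imwrite('pics/w6.png',np.hstack([a,b]))
E
```

```text
hold [16.2 -2.3 -2.9] [32.94 -1.99 -1.02] M 2.06 w 25.3 j6 130.0 t 54.22
open [ 2.9 -0.5  3. ] [32.23 -1.92 -0.04] M -0.03 w 60.2 j6 130.1 t 54.64
out [ 3.3 -0.2  3. ] [101.27  -2.    -0.73] M 0.05 w 59.7 j6 119.4 t 55.38
```

View pics/w6.png

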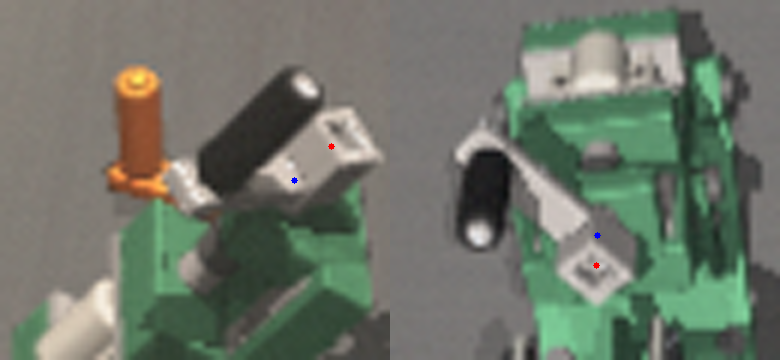

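On release the arm sprang back by about 40° (the arm points to (470,140) in the top half). A sudden release lets the elastic clamp back-drive the screw, so I can't trust the grip now. I'll rewind, ease the torque off slowly with the gripper so that screw friction holds the clamp, and then release.

Run:
```python
from wind import *
ax=axis()
robot.servo_line(at(32.8,*S),rate=180,ori=tool(138))
effector.gripper_to(10,120);rep('grip')
phi=138
mom=lambda: ax@np.array(get_moment())
for d in [9]*6:
    phi+=d
    if phi>190: break
    robot.movej(qat(32.8,phi,S));rep(phi)
    if mom()>1.2:break
while get_time_s()<63:
    phi-=2.5;robot.movej(qat(32.8,phi,S));rep(phi)
    if mom()<.2:break
```

```text
grip [19.3  0.3  0.3] [33.63 -1.75 -0.16] M 0.19 w 25.6 j6 89.0 t 56.77
147 [20.1 -0.5  0.1] [33.62 -1.81 -0.1 ] M -0.01 w 25.7 j6 98.0 t 57.05
156 [20.  -0.7 -0.2] [33.64 -1.84 -0.06] M 0.06 w 25.3 j6 107.0 t 57.33
165 [19.3 -1.7  0.5] [33.64 -1.9  -0.09] M 0.12 w 25.7 j6 116.0 t 57.6
174 [14.9 -2.9  4.5] [33.66 -1.81  1.06] M 0.67 w 25.0 j6 125.0 t 57.88
183 [13.3 -3.4  4.8] [33.6  -1.9   1.08] M 0.5 w 25.4 j6 134.0 t 58.15
189.5 [13.5 -5.5  5. ] [33.58 -2.18  0.98] M 0.09 w 25.5 j6 140.5 t 58.4
```

```bash
python3 - <<'E'
from wind import *
for n in('side','top'): cv2.imwrite(f'pics/w7_{n}_raw.png',optics.capture(n)['frame'][:,:,::-1])
rep()
E
python3 - <<'E'
from ov import *
for n,b in(('side',(205,190,65,60)),('top',(170,145,65,60))):
    overlay(f'pics/w7_{n}_raw.png',n,f'pics/w7_{n}.png',*b,6)
a=cv2.imread('pics/w7_side.png');b=cv2.imread('pics/w7_top.png')
cv2.imwrite('pics/w7.png',np.hstack([a,b]))
o=[]
for k in('w2','w3','w6','w7'):
    a=cv2.resize(cv2.imread(f'pics/{k}_side_raw.png')[220:270,200:250],(200,200),interpolation=cv2.INTER_CUBIC)
    b=cv2.resize(cv2.imread(f'pics/{k}_top_raw.png')[142:177,188:233],(200,156),interpolation=cv2.INTER_CUBIC)
    o.append(np.vstack([a,b]))
cv2.imwrite('pics/cmp7.png',np.hstack(o))
E
```

```text
[13.8 -6.2  3.7] [33.59 -2.2   0.94] M 0.1 w 25.6 j6 140.5 t 58.5
```

View pics/w7.png

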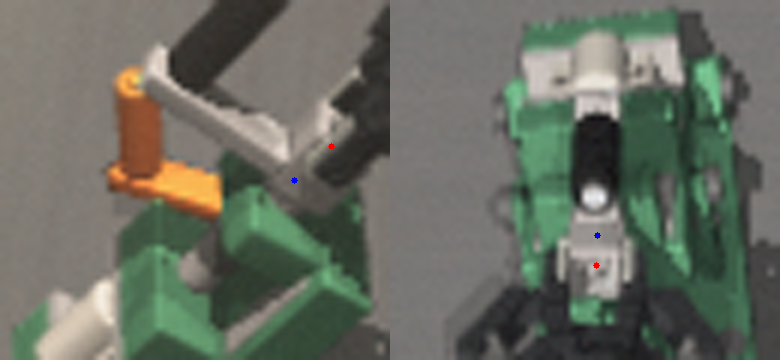

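View pics/cmp7.png

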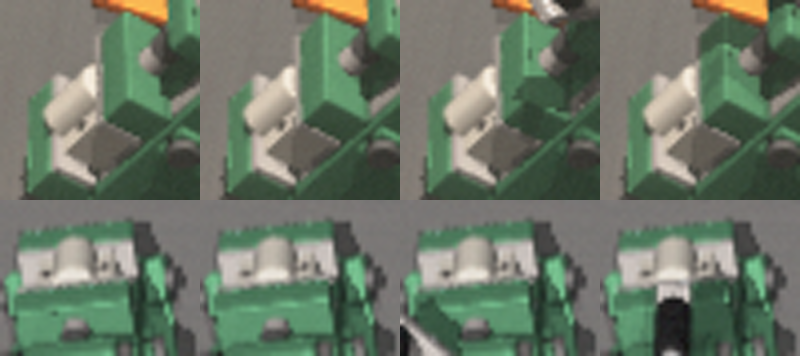

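The arm now points straight up-slope and the insert and jaw look unmoved. The torque pattern repeats every 90° (peaks near 97° and 179°), which fits the crank riding over the square at about 2 N m with the screw already tight. To end in a known state I'll make one last controlled pass: regrip 90° back, load to about 1 N m, ease off slowly, then release.

Run:
```python
from wind import *
ax=axis();mom=lambda: ax@np.array(get_moment())
effector.gripper_to(56)
phi=99.5;robot.movej(qat(32.8,phi,S));rep('back')
effector.gripper_to(10,120);rep('grip')
hit=False
for d in [9]*7:
    phi+=d;robot.movej(qat(32.8,phi,S));rep(phi)
    if mom()>.8: hit=True;break
    if get_time_s()>64.3: break
while hit and get_time_s()<66.5:
    phi-=2.5;robot.movej(qat(32.8,phi,S));rep(phi)
    if mom()<.2:break
```

```text
back [ 3.8 -0.1  3.2] [32.79 -1.88 -0.21] M -0.05 w 55.7 j6 50.5 t 60.3
grip [24.9 -0.9  0.3] [33.61 -1.84 -0.16] M 0.2 w 31.6 j6 50.5 t 60.67
108.5 [25.  -1.5 -1. ] [33.59 -1.9  -0.21] M 0.04 w 31.0 j6 59.5 t 60.95
117.5 [25.4 -2.2  0.2] [33.6  -1.95 -0.21] M 0.09 w 31.2 j6 68.5 t 61.23
126.5 [23.9 -2.7  1.3] [33.56 -2.08 -0.15] M -0.01 w 31.0 j6 77.5 t 61.5
135.5 [23.9 -2.7  0.5] [33.54 -2.13 -0.24] M 0.06 w 32.0 j6 86.5 t 61.77
144.5 [22.6 -3.   0. ] [33.53 -2.12 -0.18] M 0.01 w 31.2 j6 95.5 t 62.05
153.5 [22.5 -3.1  0.6] [ 3.351e+01 -2.050e+00 -2.000e-02] M -0.07 w 31.5 j6 104.5 t 62.33
162.5 [21.4 -3.1  2.7] [33.53 -2.07  0.2 ] M -0.02 w 31.4 j6 113.5 t 62.6
```

```bash
python3 - <<'E'
from wind import *
for n in('side','top'): cv2.imwrite(f'pics/w8_{n}_raw.png',optics.capture(n)['frame'][:,:,::-1])
E
python3 - <<'E'
from ov import *
for n,b in(('side',(205,190,65,60)),('top',(170,145,65,60))):
    overlay(f'pics/w8_{n}_raw.png',n,f'pics/w8_{n}.png',*b,6)
a=cv2.imread('pics/w8_side.png');b=cv2.imread('pics/w8_top.png')
cv2.imwrite('pics/w8.png',np.hstack([a,b]))
E
```

```text
(no output)
```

View pics/w8.png

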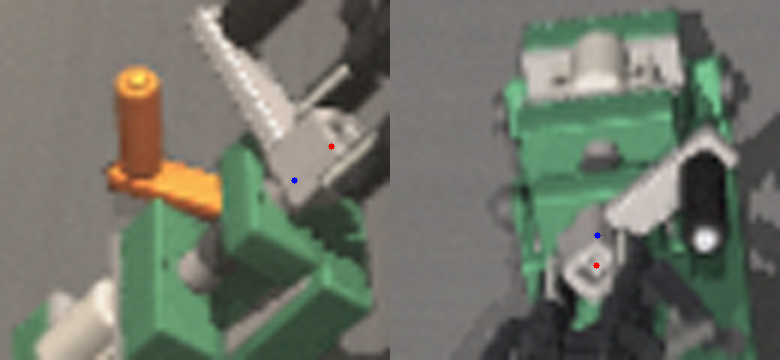

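The insert is still in place, but the crank has turned freely to about 140°. So the screw must have sprung back open after the last slip and is being rewound, with contact due shortly. Continue, load lightly, ease off gently, release.

Run:
```python
from wind import *
ax=axis();mom=lambda: ax@np.array(get_moment())
phi=162.5;hit=False
while phi<207 and get_time_s()<65.6:
    phi+=7;robot.movej(qat(32.8,phi,S));rep(phi)
    if mom()>.55: hit=True;break
while hit and get_time_s()<67.2:
    phi-=2;robot.movej(qat(32.8,phi,S));rep(phi)
    if mom()<.15:break
```

```text
169.5 [22.8 -2.6  0.2] [33.5  -2.14 -0.32] M -0.03 w 31.5 j6 120.5 t 62.95
176.5 [21.7 -2.  -0.7] [33.51 -2.16 -0.36] M 0.02 w 31.6 j6 127.5 t 63.2
183.5 [22.8 -3.5  0.2] [33.51 -2.13 -0.38] M 0.39 w 31.4 j6 134.5 t 63.45
190.5 [24.1 -2.6 -1. ] [33.51 -2.12 -0.42] M 1.46 w 31.4 j6 141.4 t 63.7
188.5 [22.9 -2.5 -0.6] [33.5  -2.12 -0.42] M 0.79 w 31.2 j6 139.4 t 63.95
186.5 [22.6 -2.9  0.7] [33.48 -2.14 -0.4 ] M 0.29 w 31.5 j6 137.4 t 64.2
184.5 [22.2 -1.9  0.5] [33.5  -2.15 -0.37] M 0.18 w 31.2 j6 135.5 t 64.45
182.5 [22.1 -2.3  0.3] [33.47 -2.13 -0.39] M 0.15 w 31.2 j6 133.5 t 64.7
180.5 [21.7 -2.4 -0.2] [33.5  -2.11 -0.34] M 0.1 w 31.4 j6 131.5 t 64.95
```

Loaded to 1.46 N m, then eased to about 0.1 N m and flat, so the crank is back in its play and screw friction is holding the clamp. Release and retract.

```bash
python3 - <<'E'
from wind import *
effector.gripper_to(60);rep('open')
robot.servo_line(at(32.8+95,*S),rate=220);rep('out')
for n in('side','top'): cv2.imwrite(f'pics/w9_{n}_raw.png',optics.capture(n)['frame'][:,:,::-1])
E
python3 - <<'E'
from ov import *
for n,b in(('side',(205,190,65,60)),('top',(170,145,65,60))):
    overlay(f'pics/w9_{n}_raw.png',n,f'pics/w9_{n}.png',*b,6)
a=cv2.imread('pics/w9_side.png');b=cv2.imread('pics/w9_top.png')
cv2.imwrite('pics/w9.png',np.hstack([a,b]))
E
```

```text
open [ 3.7 -1.1  2.9] [32.73 -1.88 -0.18] M -0.05 w 60.1 j6 131.5 t 65.34
out [ 3.5 -0.6  2.5] [127.42  -1.88  -0.19] M -0.04 w 60.1 j6 118.8 t 65.92
```

View pics/w9.png

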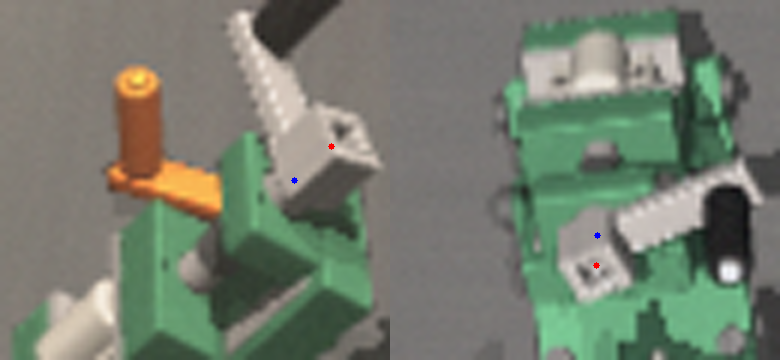

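The crank is seated on the square and stayed where I left it (arm to (755,175) in the top half), with no spring-back this time. The insert is in place and the gripper is clear. Handing in.

Run:
```python
from rig import *
print(get_time_s(),get_contact_force()); print(ticket.hand_in()); print(get_time_s())
```

```text
66.025 [-0.30348849 -0.01259096 -0.40533662]
the job is handed in; nothing more can be done
None
the job is handed in; nothing more can be done
```

I fitted the steel crank with the black grip onto the screw's square, wound it clockwise until the jaw clamped the insert, and handed in at 66.0 s. No verdict came back, and I could not measure the final jaw force directly.

**How it went**
- **Seating:** I pressed the crank along the screw until it met a stiff stop. That stop was about 1 mm above my camera estimate of the seat, within the camera error.
- **Winding:** I wound it in several strokes, gripping the hub afresh each time.
- **Trouble at the tight end:** On the first tightening the torque peaked at 2.05 N m and then vanished, so the crank or the grip slipped. I loaded it again to about 2 N m, but when I let go suddenly the crank swung back by about 40°. A third try slipped at about 0.7 N m.
- **Final clamp:** I tightened to 1.46 N m, then eased the torque off slowly to about 0.1 N m before opening the gripper.

**Last checks**
- After release the crank stayed where I left it, seated on the square, and the gripper was well clear with no contact force.
- The insert had not visibly moved in any picture. I did not check the hammer, tape roll or steel block again at the end; I never reached for them and saw no sign of contact.
- **Not confirmed:** That more than 20 N of jaw force remains is my inference from the torque and the screw staying put.
- **Short of the task:** I did not confirm the "will turn no further" stop. I stopped below the torque at which the drive had slipped.

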